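# Set the flat of a ceramic disc against an alignment bar

## Task

Press a fingertip on top of the blue ceramic disc and turn it on its spindle until its flat edge faces the steel alignment bar, then slide the bar up to the disc by its black post until the whole flat lies flush against the bar, and let go. The ceramic is brittle: never press on it, or push the bar against it, with more than about 20 N. Leave the loupe, glue bottle, round box and tweezers where they are.

Things in the scene. Friction and masses are not known exactly. Their poses are not given: they have to be found in the camera images.
- fixture: Aluminium base plate of the alignment fixture, 190 x 130 x 10 mm, fixed to the table top. Origin on the vertical spindle axis of the disc, at table height. Its x axis points from the bar to the spindle (the direction in which the bar slides towards the disc), z up. The plate reaches from x = -127 to +63 mm, y = -65 to +65 mm.
- turntable: Spindle with the blue ceramic disc (100 mm diameter, 8 mm thick, one 50 mm long flat edge). Origin on the spindle axis at table height. Its -x axis points to the flat: with its x axis along the fixture's x axis the flat faces the bar. It turns without stops either way against about 0.07 N m of friction and stays where it is left.
- flat (a point): Middle of the disc's flat edge, 43.3 mm from the axis (a white line on top points to it). Horizontal place only: the disc sits on a sprung pad of unknown height, its top 30 to 38 mm above the table (differs each time, found only by touch), and gives way 1 mm for each 5 N of press, at most 6 mm.
- align_bar: Steel alignment bar, 14 x 100 x 25 mm, top 36 mm above the table, sliding along the fixture's x axis. Origin at the middle of its front face (towards the disc), 11 mm above the table; x as the fixture's. 38 mm of travel, about 2.5 N of friction, stays where left; starts 8 to 23 mm short of the round rim. Pushed with 8 to 15 N onto a flat that faces it within 0.2 rad, it turns the flat square.
- post (a point): Axis of the black round post on the bar's foot, by which the bar is pushed or pinched: 14 mm diameter, this point 38 mm above the table, top 54 mm above it; 34 mm behind the bar's front face. The foot is 30 mm wide, its top 19 mm above the table, and ends 12 mm behind the post's axis; the base plate goes on behind it.
- loupe_1: Black eye loupe, 35 mm wide, 39 mm high, standing loose behind the fixture. Origin at the centre of its underside.
- bottle_1: Red dosing glue bottle with a white nozzle, 25 mm diameter, 74 mm high, standing loose behind the fixture. Origin at the centre of its underside.
- round_box: Round beige parts box, 42 mm diameter, 20 mm high, loose, right of the fixture. Origin at the centre of its underside.
- tweezers_1: Steel tweezers lying flat, 124 x 12 x 8 mm, loose, right of the fixture. Origin at the centre of the underside, x along their length.

How it is judged (in metres and radians):
On the way:
1. the flat has been turned to face the bar, within 0.45 rad (angle between the x axis of turntable and the x axis of fixture, either way round below 0.45 rad and x of flat in the frame of fixture below -0.03 m), for 0.1 s.
At the end, for the whole second after the job is handed in: The disc's flat lies flush against the front face of the bar: within 1.5 mm of it and parallel to it within 0.03 rad, everything at rest (angle between the x axis of turntable and the x axis of align_bar, either way round below 0.03 rad and x of flat in the frame of align_bar between -0.0015 and 0.0015 m and linear speed of each of turntable, align_bar below 0.02 m/s); the robot touches nothing.
It fails at once if the robot pressed on the disc with more than 25 N (contact force between any of the arm, the fingers and turntable above 25 N).
It fails at once if the bar was pushed against the disc with more than 25 N (contact force between align_bar and turntable above 25 N).
It fails at once if the loupe, glue bottle, round box or tweezers were moved more than 20 mm or tipped over (distance of any of loupe_1, bottle_1, round_box, tweezers_1 from where it was at the start of the episode above 0.02 m or angle between any of loupe_1, bottle_1, round_box, tweezers_1's own z axis and vertical above 0.5 rad).
It also fails if it takes over 72 s, if anything falls off the work surface, if the arm or the gripper's body presses on something with over 40 N, if the wrist force passes 120 N, or if a joint passes its speed limit or range.

## Robot

A 7-joint arm with a two-finger parallel gripper is mounted at the origin on a cart in front of the work surface, level with it; the furniture and walls round the work are solid. World frame = base frame: x ahead of the robot, y to its left, z up, the work surface at z = 0. Lengths are in mm, angles in rad, forces in N, time in s.
With the tool pointing down it reaches from about 400 to 875 mm from the base axis. Payload 4.4 kg.
Tool frame: the origin (TCP) lies midway between the tips of the shut fingers; the grasp point (between the pads) lies grasp_offset behind it (grasp_offset is the distance from the TCP to the grasp point, in mm); z points along the fingers, y is the line along which they close (so a half turn about z gives the same grasp; the last joint's range is limited). The gripper opens to 85 mm and grips with 20 to 120 N. Pads are 22 mm wide; open, the fingers measure 114 mm over their backs; the gripper's body (76 mm by 85 mm) begins 54 mm behind the grasp point. The pads swing forward as they close: fully open they stand 13 mm farther back than shut.
Start: joints at [-1.279, 0.628, 0.038, 1.517, -0.027, 0.996, -0.02], TCP at [227.617, 608.858, 231.313] pointing down, gripper open.
Joint ranges: [-3.06, 3.06], [-0.37, 2.12], [-1.25, 1.32], [0.18, 2.47], [-1.1, 4.24], [0.23, 1.98], [-2.94, 2.94]. Speed limits (rad/s): [2.57, 2.57, 3.14, 3.14, 3.14, 3.14, 3.14].

## Interface

Orientations are given as [roll, pitch, yaw] about the fixed x, y, z axes, in that order (R = Rz(yaw) Ry(pitch) Rx(roll)).
In Python, from cell import * gives the robot as it stands. The module is installed in compiled form; this text tells all that it offers.
- The arm moves only by the shell command python3 -m jog 'ROWS'. ROWS is a JSON object of lists of equal length, an entry for each row: "angular": the turn, a rotation vector about the tool's x, y, z in degrees, a list of three; "travel": the shift along the tool's x, y, z in cm, a list of three; "fingers": the closure, from 0 (fully open) to 1 (shut). In form: {"angular": [[rx, ry, rz], ...], "travel": [[tx, ty, tz], ...], "fingers": [fingers, ...]}. A call has 1 to 5 rows; each row is the pose to reach, as a shift and turn from the pose commanded when the call began, along the tool's axes at that moment; what a row does not reach only later rows make up. A row lasts 1/8 s, in which the tool goes at most 62.5 mm and 10.7 degrees, less where a joint would pass 70% of its speed; a pose out of reach is approached as far as the arm can. A call with a gripper value outside its range is refused whole. The fingers move at their own pace and stop on an object; the grip force is fixed at half the most. Time passes only in rows, so rows that repeat a pose let the fingers close. It gives the time, the measured TCP pose, the force and the opening at its end, in the units of the state.
- read_state(): the state, without advancing time (a new reading comes with each control period).
- get_image(name): name is "scene" or "top" or "wrist"; returns the picture (400x640x3 uint8, red, green, blue); there is no depth.
- camera_model(name): a dict with "mtx" (3x3 intrinsics, pixels), "k1" (the pictures are not rectified: a ray, as slopes to the right and down, at radius r is drawn at 1 + k1 r^2 times it, then the intrinsics apply), "T" (4x4, takes a point from camera to world coordinates). Camera axes: x right, y down, z forward; pixel columns grow to the right and rows downward; lengths in mm; the calibration is good to about 2 mm. A picture is of the moment at which its call begins: read the wrist's pose just before it. camera_model takes no time and is no camera call; for the wrist camera it gives the pose at the moment of the call.
- finish_job(): hands the job in, once; it reports no verdict.
The state is a dict: "clock": time; "qpos": joint angles; "qd": joint speeds; "tau": joint torques, N m; "eef_pos": TCP position; "tool_rot": TCP orientation; "force": force on the tool from outside, world axes, zero at the start; "torque": the same for the moment, N m; "width": finger opening in mm.
Only numpy, scipy, OpenCV 4.12 (cv2) and the standard library are available. Lean on these libraries where they do the work, as an engineer would, in place of code of your own. Each camera call takes 0.05 s, during which the arm holds its last target. There are 200 camera calls.

## Working session

There is one attempt and no reset: what is moved stays moved. The work goes in short steps, Python scripts to look and compute and a shell command to move; the robot and the scene stay as the last step left them, time stands still between calls to the robot, and variables do not carry over. Pictures are saved under pics/ and viewed, on a budget of 10 in all, crops included, one or two more only if the job needs it, and the job is handed in when it is done.

```bash
mkdir -p pics
cat > h.py <<'E'
from cell import *
import numpy as np, cv2
def ray(name,uv,cm=None):
    c=cm or camera_model(name); K=np.array(c["mtx"]);T=np.array(c["T"])
    d=np.linalg.solve(K,[uv[0],uv[1],1.])[:2]; s=d.copy()
    for _ in range(20): s=d/(1+c["k1"]*(s@s))
    return T[:3,3],T[:3,:3]@np.r_[s,1]
def onz(name,uv,z,cm=None):
    o,v=ray(name,uv,cm); return o+v*(z-o[2])/v[2]
def tri(*rays):
    A=0;b=0
    for o,v in rays:
        v=v/np.linalg.norm(v);P=np.eye(3)-np.outer(v,v);A=A+P;b=b+P@o
    p=np.linalg.solve(A,b); return p,[np.linalg.norm((np.eye(3)-np.outer(v,v)/(v@v))@(p-o)) for o,v in rays]
def proj(name,p,cm=None):
    c=cm or camera_model(name);T=np.linalg.inv(np.array(c["T"]));q=T[:3,:3]@p+T[:3,3]
    s=q[:2]/q[2];s=s*(1+c["k1"]*(s@s));return (np.array(c["mtx"])@np.r_[s,1])[:2]
def save(name,f,im=None):
    im=get_image(name) if im is None else im
    cv2.imwrite("pics/"+f,im[:,:,::-1]); return im
E
python3 - <<'E'
from h import *
np.set_printoptions(suppress=True,precision=4)
print(read_state())
for n in("scene","top","wrist"):
    save(n,n+"0.png");print(n,camera_model(n))
E
```

```text
{'clock': 0.0, 'qpos': array([-1.2788,  0.6293,  0.0384,  1.5184, -0.027 ,  0.9963, -0.02  ]), 'qd': array([ 0.0003,  0.0014,  0.0009, -0.0005,  0.0007,  0.0009,  0.0002]), 'tau': array([  0.0006, -56.34  ,   1.2268, -19.3432,   0.011 ,   0.0107,
        -0.    ]), 'eef_pos': array([227.3855, 608.2637, 230.3884]), 'tool_rot': array([-3.1397,  0.    ,  2.7838]), 'force': array([-0.5958,  1.2643, -0.5137]), 'torque': array([0.0294, 0.0277, 0.0181]), 'width': 85.58582604860123}
scene {'mtx': array([[399.035 ,   0.    , 324.2775],
       [  0.    , 399.035 , 204.4813],
       [  0.    ,   0.    ,   1.    ]]), 'k1': -0.07179673551290326, 'T': array([[ -0.774 ,  -0.4467,   0.4487, 198.523 ],
       [ -0.6331,   0.554 ,  -0.5406, 483.6356],
       [ -0.0071,  -0.7025,  -0.7117, 663.7726],
       [  0.    ,   0.    ,   0.    ,   1.    ]])}
top {'mtx': array([[417.2174,   0.    , 319.6822],
       [  0.    , 417.2174, 203.3405],
       [  0.    ,   0.    ,   1.    ]]), 'k1': -0.05149816006568313, 'T': array([[   0.0288,   -0.9972,    0.0683,  530.4415],
       [  -0.9995,   -0.0282,    0.0104,    5.777 ],
       [  -0.0084,   -0.0686,   -0.9976, 1160.0086],
       [   0.    ,    0.    ,    0.    ,    1.    ]])}
wrist {'mtx': array([[354.0064,   0.    , 318.9777],
       [  0.    , 354.0064, 199.5014],
       [  0.    ,   0.    ,   1.    ]]), 'k1': 0.016601333573993, 'T': array([[  0.3496,   0.9036,   0.2476, 164.6086],
       [  0.9369,  -0.3369,  -0.0931, 632.9289],
       [ -0.0007,   0.2645,  -0.9644, 373.9186],
       [  0.    ,   0.    ,   0.    ,   1.    ]])}
```

View pics/top0.png

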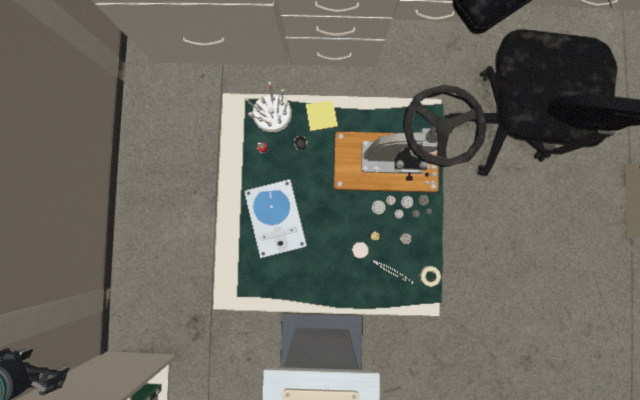

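View pics/scene0.png

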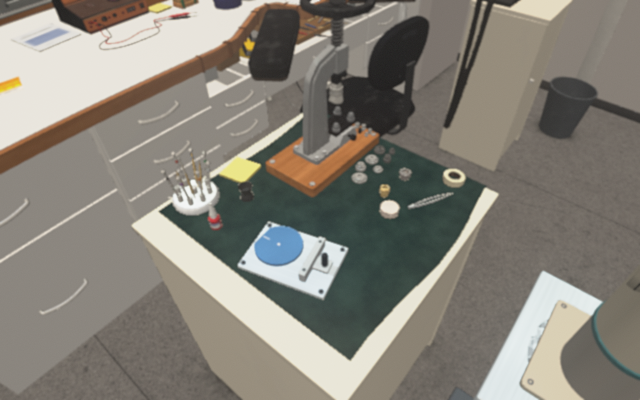

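Top view: the plate is at (247..305, 181..257), with the disc at (271,208), the bar at about (278,235) and the post at (280,243). Bottle (262,147) and loupe (301,143) are behind it; the round box (361,250) and tweezers are to its right. The scene view agrees.

Run:
```python
from h import *
np.set_printoptions(suppress=True,precision=1)
for k,uv,z in[("disc",(271,208),34),("line end?",(271,207),34),("post",(280,243),54),("c1",(247,190),10),("c2",(290,181),10),("c3",(305,249),10),("c4",(262,257),10),("bottle",(262,147),60),("loupe",(301,143),39),("box",(361,250),20)]:print(k,onz("top",uv,z))
def crop(f,a,b,c,d):
    im=cv2.imread("pics/"+f)[b:d,a:c];return cv2.resize(im,(400,int(400*(d-b)/(c-a))),interpolation=cv2.INTER_CUBIC)
A=crop("top0.png",236,170,316,270);B=crop("scene0.png",230,205,360,305)
H=max(A.shape[0],B.shape[0])
cv2.imwrite("pics/c0.png",np.hstack([cv2.copyMakeBorder(x,0,H-x.shape[0],0,0,0) for x in(A,B)]))
```

```text
disc [591.2 148.9  34. ]
line end? [593.9 149.   34. ]
post [498.2 119.1  54. ]
c1 [640.6 220.6  10. ]
c2 [669.  101.9  10. ]
c3 [482.5  54.4  10. ]
c4 [457.1 171.9  10. ]
bottle [752.5 175.9  60. ]
loupe [770.5  73.1  39. ]
box [484.6 -98.3  20. ]
```

View pics/c0.png

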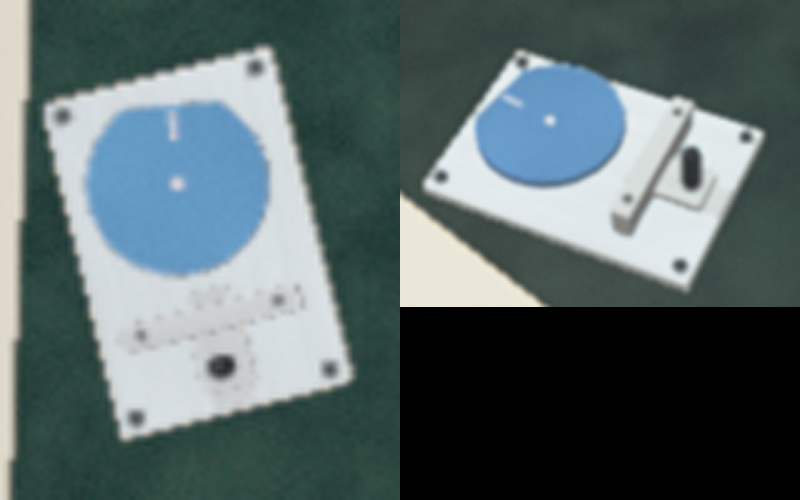

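Enlarged: the flat and white line point away from the bar, so it needs about half a turn. Next I take a close wrist view of the fixture, with the tool yaw aligned to it.

```bash
python3 -m jog '{"angular":[[0,0,-3.5],[0,0,-7],[0,0,-10.5],[0,0,-14],[0,0,-17.5]],"travel":[[-4.5,-3.4,0],[-9,-6.8,0],[-13.5,-10.2,0],[-18,-13.6,0],[-22.5,-17,0]],"fingers":[1,1,1,1,1]}'
cat >> h.py <<'E'
def toolmove(target,yaw):
    from scipy.spatial.transform import Rotation as R
    s=read_state();A=R.from_euler('xyz',s["tool_rot"]);B=R.from_euler('xyz',[np.pi,0,yaw])
    print("t",round(s["clock"],2),"pos",s["eef_pos"].round(1),"rpy",s["tool_rot"].round(3),"F",s["force"].round(1),"tool shift cm",(A.inv().apply(np.array(target)-s["eef_pos"])/10).round(2),"rot deg",np.degrees((A.inv()*B).as_rotvec()).round(1))
E
python3 -c "
from h import *
toolmove([533,134,150],3.40)
try: print(grasp_offset)
except Exception as e: print(e)"
```

```text
clock: 0.78
eef_pos: [379.6, 369.1, 231.2]
tool_rot: [-3.141, 0.0, 3.091]
force: [-0.1, 0.4, 1.2]
width: -0.0
t 0.78 pos [379.6 369.1 231.2] rpy [-3.141  0.     3.091] F [-0.1  0.4  1.2] tool shift cm [-16.5  -22.71   8.13] rot deg [ -0.    0.  -17.7]
18.700000000000003
```

```bash
python3 -m jog '{"angular":[[0,0,-3.5],[0,0,-7],[0,0,-10.6],[0,0,-14.2],[0,0,-17.7]],"travel":[[-3.3,-4.5,1.6],[-6.6,-9,3.2],[-9.9,-13.6,4.8],[-13.2,-18.1,6.5],[-16.5,-22.7,8.1]],"fingers":[1,1,1,1,1]}'
python3 -m jog '{"angular":[[0,0,0],[0,0,0]],"travel":[[0,0,0],[0,0,0]],"fingers":[1,1]}'
python3 -c "
from h import *
toolmove([533,134,150],3.40)
import pickle
c=camera_model('wrist');im=save('wrist','w1.png');pickle.dump(c,open('w1.pkl','wb'))"
```

```text
clock: 1.4
eef_pos: [532.5, 134.0, 149.6]
tool_rot: [3.141, 0.0, -2.883]
force: [1.0, -0.3, -0.6]
width: -0.2
clock: 1.65
eef_pos: [531.4, 135.9, 150.1]
tool_rot: [3.141, -0.001, -2.886]
force: [-0.3, 0.2, -0.1]
width: 0.2
t 1.65 pos [531.4 135.9 150.1] rpy [ 3.141e+00 -1.000e-03 -2.886e+00] F [-0.3  0.2 -0.1] tool shift cm [-0.11 -0.22  0.01] rot deg [ 0.  -0.  -0.1]
```

View pics/w1.png

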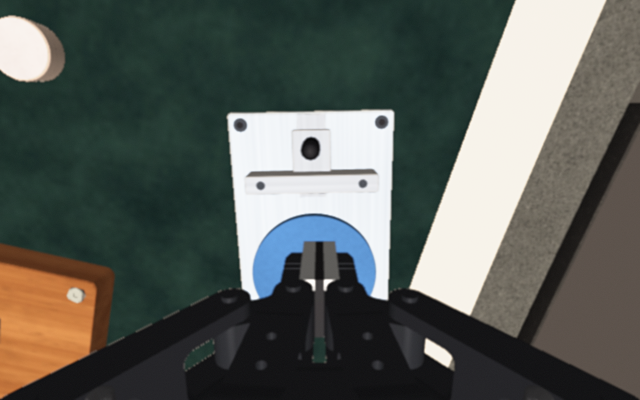

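The wrist view shows the post top at about (311,148), the bar at about (312,182) and the plate corners at (229,112) and (393,111). The gripper hides half the disc, so I'll back off for the second view.

```bash
python3 -m jog '{"angular":[[0,0,0],[0,0,0],[0,0,0],[0,0,0],[0,0,0]],"travel":[[4.5,0,0],[9,0,0],[9,0,0],[9,0,0],[9,0,0]],"fingers":[1,1,1,1,1]}'
python3 -c "
from h import *
import pickle
c=camera_model('wrist');im=save('wrist','w2.png');pickle.dump(c,open('w2.pkl','wb'))
a=cv2.imread('pics/w1.png')[100:300,215:415];b=cv2.imread('pics/w2.png')[:,:][0:300,190:440]
a=cv2.resize(a,(400,400),interpolation=2);b=cv2.resize(b,(400,480),interpolation=2)
cv2.imwrite('pics/c1.png',np.hstack([cv2.copyMakeBorder(a,0,80,0,0,0),b]))"
```

```text
clock: 2.33
eef_pos: [445.9, 113.8, 150.6]
tool_rot: [3.141, 0.002, -2.884]
force: [0.1, -0.2, -0.4]
width: 0.1
```

View pics/c1.png

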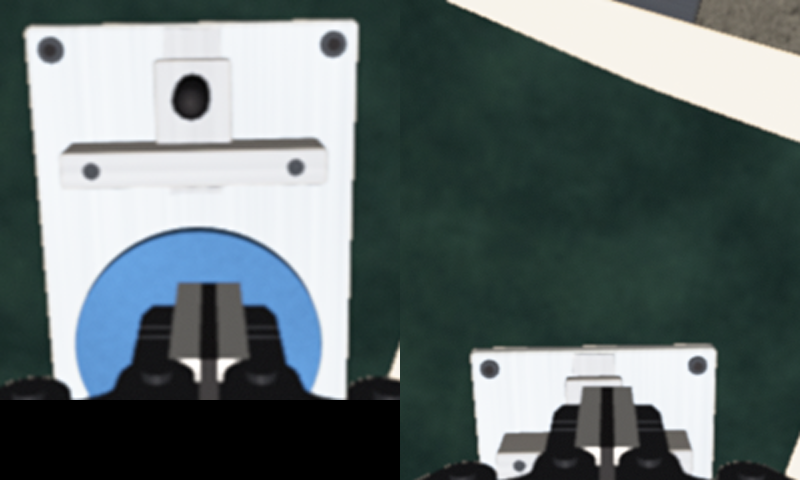

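Wrong way: the gripper hides the near side. I'll go to the other side, 18 cm along tool -x.

```bash
python3 -m jog '{"angular":[[0,0,0],[0,0,0],[0,0,0],[0,0,0],[0,0,0]],"travel":[[-5,0,0],[-10,0,0],[-15,0,0],[-18.5,0,0],[-18.5,0,0]],"fingers":[1,1,1,1,1]}'
python3 -m jog '{"angular":[[0,0,0],[0,0,0]],"travel":[[0,0,0],[0,0,0]],"fingers":[1,1]}'
python3 -c "
from h import *
import pickle
c=camera_model('wrist');im=save('wrist','w3.png');pickle.dump(c,open('w3.pkl','wb'))
b=cv2.imread('pics/w3.png')[0:300,180:480]
cv2.imwrite('pics/c2.png',cv2.resize(b,(600,600),interpolation=2))"
```

```text
clock: 3.0
eef_pos: [626.2, 160.5, 149.6]
tool_rot: [3.141, 0.002, -2.885]
force: [-0.2, -0.2, 0.1]
width: -0.0
clock: 3.25
eef_pos: [622.6, 159.4, 150.2]
tool_rot: [-3.142, -0.001, -2.885]
force: [-0.3, -1.2, 0.1]
width: 0.1
```

View pics/c2.png

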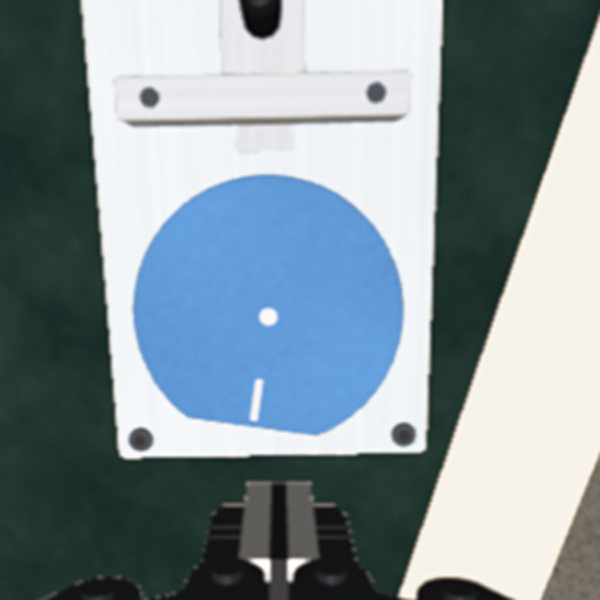

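Clear view, full-image pixels: spindle dot (314,158.5), flat ends (274,208.5) and (338.5,217), bar screws (254.8,48.5) and (368,46.5), plate screws (250,219.5) and (381.5,217).

Run:
```python
from h import *
import pickle
np.set_printoptions(suppress=True,precision=1)
w1,w3=[pickle.load(open(f,'rb')) for f in('w1.pkl','w3.pkl')]
r1=lambda *p:ray('wrist',p,w1); r3=lambda *p:ray('wrist',p,w3)
b1=tri(r1(260.5,185.75),r3(254.75,48.5));b2=tri(r1(363,183.5),r3(368,46.5))
print("bar screws",b1,b2)
D=tri(r3(314,158.5),ray('top',(271.4,206.6)),ray('scene',(278.75,244.3)));print("disc",D)
D2=tri(r3(314,158.5),ray('scene',(278.75,244.3)));print("disc2",D2)
s=[onz('wrist',p,10,c) for p,c in[((250,219.5),w3),((381.5,217),w3),((240,125),w1),((381.5,122),w1)]]
print("plate screws",s)
a=(s[0]-s[2])+(s[1]-s[3]);print("yaw from screws",np.arctan2(a[1],a[0]),"sizes",np.linalg.norm(s[0]-s[2]),np.linalg.norm(s[1]-s[3]),np.linalg.norm(s[0]-s[1]),np.linalg.norm(s[2]-s[3]))
y=b2[0]-b1[0];print("yaw from bar",np.arctan2(-y[0],y[1]),np.linalg.norm(y))
m=sum(s)/4;f=np.array([np.cos(.262),np.sin(.262),0]);print("spindle from screws",m+32*f)
# disc: mask in w3, ellipse fit -> centre, radius for candidate z
im=cv2.imread('pics/w3.png');hsv=cv2.cvtColor(im,cv2.COLOR_BGR2HSV)
k=cv2.inRange(hsv,(95,80,80),(115,255,255));k[260:]=0
c=max(cv2.findContours(k,0,1)[0],key=cv2.contourArea)[:,0,:]
for z in(30,34,38):
    P=np.array([onz('wrist',p,z,w3)[:2] for p in c.astype(float)])
    from scipy.optimize import least_squares
    r=least_squares(lambda q:np.hypot(*(P-q[:2]).T)-q[2],[591,149,50],loss='soft_l1',f_scale=.5).x
    e=[onz('wrist',p,z,w3)[:2] for p in((274,208.5),(338.5,217))];fm=(e[0]+e[1])/2
    ch=e[1]-e[0];print(z,r,"flat len",np.linalg.norm(ch),"flat mid",fm,"dir",np.arctan2(*(fm-r[:2])[::-1]),"chord normal",np.arctan2(-ch[0],ch[1]))
# post top from w1
print("post top z54",onz('wrist',(310.5,147),54,w1))
```

```text
bar screws (array([535.1,  93.1,  37.3]), [np.float64(0.1385018867455589), np.float64(0.1385018867455089)]) (array([514.3, 166.3,  36.3]), [np.float64(0.21422656239954596), np.float64(0.2142265623995032)])
disc (array([596.5, 149.3,  31.9]), [np.float64(1.1633626444208163), np.float64(1.7230993647939146), np.float64(0.5608378491404631)])
disc2 (array([597.2, 149.8,  31.9]), [np.float64(0.3010513586484679), np.float64(0.30105135864858656)])
plate screws [array([664.5, 111.4,  10. ]), array([634.2, 218. ,  10. ]), array([498.6,  64.6,  10. ]), array([468.3, 171.2,  10. ])]
yaw from screws 0.27493526200075397 sizes 172.32702363486052 172.35624526092587 110.7800129084335 110.81659506932614
yaw from bar 0.2758749337899885 76.0546639662234
spindle from screws [597.3 149.6  10. ]
30 [596.8 149.6  49.6] flat len 50.70872334274508 flat mid [640.4 155. ] dir 0.12229176201634456 chord normal 0.11971235705426958
34 [596.2 149.6  48.8] flat len 49.939267390926624 flat mid [639.1 154.8] dir 0.12229010447113803 chord normal 0.11971235705426768
38 [595.6 149.5  48.1] flat len 49.169811439108216 flat mid [637.9 154.6] dir 0.12228839656980156 chord normal 0.11971235705427023
post top z54 [495.8 121.9  54. ]
```

Everything agrees with the given sizes: spindle (597,149.7), fixture yaw 0.275, bar screws 76 mm apart at z≈36.8, disc top about 32. The bar front is at fixture x≈-68 and the flat points to -0.154 rad in the fixture frame, so the disc needs about -171°. I'll align the yaw and go above the press point at r=34, fixture angle +85.5°.

```bash
python3 -m jog '{"angular":[[0,0,-1.06],[0,0,-1.06]],"travel":[[0,0,0],[0,0,0]],"fingers":[1,1]}'
python3 -c "
from h import *
toolmove([590.4,183.1,45],3.4166)"
```

```text
clock: 3.55
eef_pos: [623.4, 159.5, 150.5]
tool_rot: [3.142, 0.0, -2.866]
force: [1.1, -0.1, 0.2]
width: 0.1
t 3.55 pos [623.4 159.5 150.5] rpy [ 3.142  0.    -2.866] F [ 1.1 -0.1  0.2] tool shift cm [ 2.54  3.17 10.55] rot deg [0. 0. 0.]
```

```bash
python3 -m jog '{"angular":[[0,0,0],[0,0,0],[0,0,0],[0,0,0],[0,0,0]],"travel":[[2,2.5,4],[2.54,3.17,8],[2.54,3.17,10],[2.54,3.17,10.6],[2.54,3.17,10.6]],"fingers":[1,1,1,1,1]}'
python3 -m jog '{"angular":[[0,0,0],[0,0,0],[0,0,0],[0,0,0],[0,0,0]],"travel":[[0,0,0],[0,0,0.2],[0,0,0.4],[0,0,0.5],[0,0,0.5]],"fingers":[1,1,1,1,1]}'
python3 -m jog '{"angular":[[0,0,0],[0,0,0]],"travel":[[0,0,0.2],[0,0,0.2]],"fingers":[1,1]}'
python3 -m jog '{"angular":[[0,0,0],[0,0,0]],"travel":[[0,0,0.1],[0,0,0.1]],"fingers":[1,1]}'
python3 -m jog '{"angular":[[0,0,0],[0,0,0]],"travel":[[0,0,0.1],[0,0,0.1]],"fingers":[1,1]}'
```

```text
clock: 4.18
eef_pos: [591.8, 182.7, 44.8]
tool_rot: [-3.141, 0.001, -2.868]
force: [0.4, -0.6, -0.3]
width: -0.0
clock: 4.8
eef_pos: [590.5, 183.2, 39.2]
tool_rot: [3.142, -0.0, -2.867]
force: [0.5, 1.0, 0.7]
width: 0.1
clock: 5.05
eef_pos: [590.4, 183.2, 37.1]
tool_rot: [3.142, -0.0, -2.867]
force: [-0.1, 0.5, -0.7]
width: -0.2
clock: 5.3
eef_pos: [590.5, 183.2, 36.2]
tool_rot: [-3.142, -0.0, -2.867]
force: [-0.1, 0.5, 1.1]
width: -0.2
clock: 5.55
eef_pos: [590.5, 183.2, 35.2]
tool_rot: [3.142, -0.0, -2.867]
force: [-0.2, -0.3, -0.1]
width: -0.2
```

```bash
python3 -m jog '{"angular":[[0,0,0],[0,0,0]],"travel":[[0,0,0.1],[0,0,0.1]],"fingers":[1,1]}' | grep -E "eef|force"
python3 -m jog '{"angular":[[0,0,0],[0,0,0]],"travel":[[0,0,0.1],[0,0,0.1]],"fingers":[1,1]}'| grep -E "eef|force"
python3 -m jog '{"angular":[[0,0,0],[0,0,0]],"travel":[[0,0,0.1],[0,0,0.1]],"fingers":[1,1]}'| grep -E "eef|force"
```

```text
eef_pos: [590.5, 183.2, 34.2]
force: [1.2, 0.4, 0.5]
eef_pos: [590.6, 183.3, 33.4]
force: [-1.5, 0.1, 1.5]
eef_pos: [590.7, 183.4, 32.6]
force: [-1.1, 0.5, 4.1]
```

```bash
python3 -m jog '{"angular":[[0,0,0],[0,0,0]],"travel":[[0,0,0.1],[0,0,0.1]],"fingers":[1,1]}' | grep -E "eef|force"
python3 -m jog '{"angular":[[0,0,0],[0,0,0]],"travel":[[0,0,0.1],[0,0,0.1]],"fingers":[1,1]}'| grep -E "eef|force"
python3 - <<'E'
import numpy as np
for r0 in (34,):
  for i in range(0,20):
    d=[];a=np.radians(85.5-9*i)
    print(i,85.5-9*i,"tool tx,ty cm rel start",round(-3.4*(np.cos(a)-np.cos(np.radians(85.5))),2),round(3.4*(np.sin(a)-np.sin(np.radians(85.5))),2))
E
```

```text
eef_pos: [590.7, 183.6, 31.9]
force: [-2.0, 1.0, 6.6]
eef_pos: [590.7, 183.7, 31.3]
force: [-2.6, -0.4, 9.3]
0 85.5 tool tx,ty cm rel start -0.0 0.0
1 76.5 tool tx,ty cm rel start -0.53 -0.08
2 67.5 tool tx,ty cm rel start -1.03 -0.25
3 58.5 tool tx,ty cm rel start -1.51 -0.49
4 49.5 tool tx,ty cm rel start -1.94 -0.8
5 40.5 tool tx,ty cm rel start -2.32 -1.18
6 31.5 tool tx,ty cm rel start -2.63 -1.61
7 22.5 tool tx,ty cm rel start -2.87 -2.09
8 13.5 tool tx,ty cm rel start -3.04 -2.6
9 4.5 tool tx,ty cm rel start -3.12 -3.12
10 -4.5 tool tx,ty cm rel start -3.12 -3.66
11 -13.5 tool tx,ty cm rel start -3.04 -4.18
12 -22.5 tool tx,ty cm rel start -2.87 -4.69
13 -31.5 tool tx,ty cm rel start -2.63 -5.17
14 -40.5 tool tx,ty cm rel start -2.32 -5.6
15 -49.5 tool tx,ty cm rel start -1.94 -5.97
16 -58.5 tool tx,ty cm rel start -1.51 -6.29
17 -67.5 tool tx,ty cm rel start -1.03 -6.53
18 -76.5 tool tx,ty cm rel start -0.53 -6.7
19 -85.5 tool tx,ty cm rel start -0.0 -6.78
```

Contact is at z≈33.3, and the press is now 9 N. Start the arc.

```bash
python3 -m jog '{"angular":[[0,0,0],[0,0,0],[0,0,0],[0,0,0],[0,0,0]],"travel":[[-0.26,-0.03,0],[-0.53,-0.08,0],[-0.78,-0.16,0],[-1.03,-0.25,0],[-1.03,-0.25,0]],"fingers":[1,1,1,1,1]}' | grep -E "eef|force"
python3 -c "
from h import *
save('top','t2.png');i=cv2.imread('pics/t2.png')
toolmove([0,0,0],0)"
```

```text
eef_pos: [601.3, 184.3, 31.3]
force: [-2.1, 0.2, 9.1]
t 7.47 pos [601.3 184.3  31.3] rpy [ 3.141e+00  1.000e-03 -2.866e+00] F [-2.6  1.4  9.1] tool shift cm [62.88 -1.39  3.08] rot deg [-1.000e-01  1.000e-01 -1.642e+02]
```

```bash
python3 -m jog '{"angular":[[0,0,0],[0,0,0],[0,0,0],[0,0,0],[0,0,0]],"travel":[[-0.48,-0.24,0],[-0.91,-0.55,0],[-1.29,-0.93,0],[-1.6,-1.36,0],[-1.84,-1.84,0]],"fingers":[1,1,1,1,1]}' | grep -E "eef|force"
python3 -m jog '{"angular":[[0,0,0],[0,0,0],[0,0,0],[0,0,0],[0,0,0]],"travel":[[-0.17,-0.51,0],[-0.25,-1.03,0],[-0.25,-1.57,0],[-0.17,-2.09,0],[0,-2.6,0]],"fingers":[1,1,1,1,1]}' | grep -E "eef|force"
python3 -m jog '{"angular":[[0,0,0],[0,0,0],[0,0,0],[0,0,0],[0,0,0]],"travel":[[0.24,-0.48,0],[0.55,-0.91,0],[0.93,-1.28,0],[1.36,-1.6,0],[1.84,-1.84,0]],"fingers":[1,1,1,1,1]}' | grep -E "eef|force"
python3 -m jog '{"angular":[[0,0,0],[0,0,0],[0,0,0],[0,0,0]],"travel":[[0.5,-0.17,0],[1.03,-0.25,0],[1.03,-0.25,0],[1.03,-0.25,0]],"fingers":[1,1,1,1]}' | grep -E "eef|force"
python3 -m jog '{"angular":[[0,0,0],[0,0,0],[0,0,0],[0,0,0],[0,0,0]],"travel":[[0,0,-1],[0,0,-4],[-1,0,-8],[-4,3,-11.5],[-4,3,-11.5]],"fingers":[1,1,1,1,1]}' 
python3 -m jog '{"angular":[[0,0,0],[0,0,0]],"travel":[[0,0,0],[0,0,0]],"fingers":[1,1]}' | grep -E "eef|force"
python3 -c "
from h import *
import pickle
c=camera_model('wrist');im=save('wrist','w4.png');pickle.dump(c,open('w4.pkl','wb'))
b=cv2.imread('pics/w4.png')[0:300,180:480]
cv2.imwrite('pics/c4.png',cv2.resize(b,(600,600),interpolation=2))"
```

```text
eef_pos: [624.5, 173.2, 31.6]
force: [-1.5, 3.1, 9.3]
eef_pos: [633.2, 148.3, 31.9]
force: [0.2, 3.6, 8.3]
eef_pos: [621.6, 124.6, 32.0]
force: [3.2, 1.6, 6.7]
eef_pos: [611.8, 118.4, 31.8]
force: [2.1, 0.5, 7.7]
clock: 10.48
eef_pos: [641.9, 162.8, 148.8]
tool_rot: [3.138, 0.008, -2.862]
force: [-0.2, 0.1, -0.2]
width: -0.2
eef_pos: [638.0, 156.1, 144.0]
force: [0.2, -0.4, -0.7]
```

View pics/c4.png

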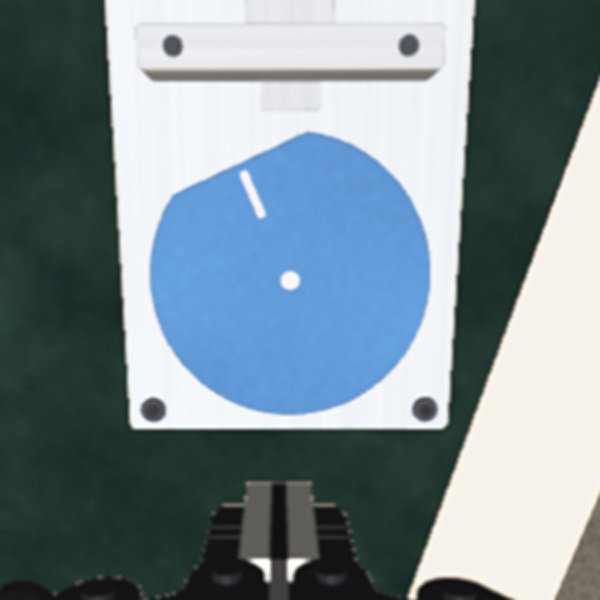

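Wrist view: the flat now runs from (173,195) to (308,132) in the crop, so it is about 25° short of square, with the same sense of turn still needed.

Run:
```python
from h import *
import pickle
c=pickle.load(open('w4.pkl','rb'))
P=lambda x,y:onz('wrist',(x/2+180,y/2),33.3,c)[:2]
a,b=P(173,195),P(308,132);ch=b-a;print(a,b,np.linalg.norm(ch),"spindle",P(290,280))
n=np.arctan2(ch[0],-ch[1]) ;print("flat dir (world)",n,"to turn deg",np.degrees((.275+np.pi-n+np.pi)%(2*np.pi)-np.pi))
d=(a+b)/2-P(290,280);print(np.arctan2(d[1],d[0]),np.hypot(*d))
# start arc at fixture angle +a0
t=np.array([597+34*np.cos(.275+np.radians(15)),149.7+34*np.sin(.275+np.radians(15)),38]);toolmove(t,3.4166)
```

```text
[579.92113263 103.19357904] [547.78314148 142.21966311] 50.55576834496511 spindle [596.83716198 149.97737009]
flat dir (world) -2.452685624721201 to turn deg -23.7151258649699
-2.450745386781706 42.79843013129438
t 10.78 pos [638.2 156.2 144.1] rpy [-3.141e+00 -3.000e-03 -2.868e+00] F [-0.1  0.3  0.4] tool shift cm [ 0.83  1.38 10.61] rot deg [-0.  -0.2 -0.1]
```

```bash
python3 -m jog '{"angular":[[0,0,0],[0,0,0],[0,0,0],[0,0,0],[0,0,0]],"travel":[[0.83,1.38,4],[0.83,1.38,8],[0.83,1.38,10],[0.83,1.38,10.6],[0.83,1.38,10.6]],"fingers":[1,1,1,1,1]}' | grep -E "eef|force"
python3 -m jog '{"angular":[[0,0,0],[0,0,0],[0,0,0],[0,0,0],[0,0,0]],"travel":[[0,0,0],[0,0,0.2],[0,0,0.4],[0,0,0.5],[0,0,0.5]],"fingers":[1,1,1,1,1]}' | grep -E "eef|force"
python3 -m jog '{"angular":[[0,0,0],[0,0,0]],"travel":[[0,0,0.1],[0,0,0.1]],"fingers":[1,1]}' | grep -E "eef|force"
python3 -m jog '{"angular":[[0,0,0],[0,0,0]],"travel":[[0,0,0.1],[0,0,0.1]],"fingers":[1,1]}' | grep -E "eef|force"
```

```text
eef_pos: [628.2, 168.5, 39.7]
force: [-0.1, 0.2, -0.1]
eef_pos: [627.5, 168.7, 34.2]
force: [-0.1, 0.0, -0.3]
eef_pos: [627.7, 168.8, 33.5]
force: [0.4, -0.5, 1.7]
eef_pos: [627.8, 168.9, 32.7]
force: [-0.9, -0.5, 4.5]
```

```bash
python3 -m jog '{"angular":[[0,0,0],[0,0,0],[0,0,0],[0,0,0]],"travel":[[0,0,0.1],[0,0,0.2],[0,0,0.25],[0,0,0.25]],"fingers":[1,1,1,1]}' | grep -E "eef|force"
python3 -m jog '{"angular":[[0,0,0],[0,0,0],[0,0,0],[0,0,0],[0,0,0]],"travel":[[-0.06,-0.29,0],[-0.1,-0.58,0],[-0.12,-0.88,0],[-0.1,-1.18,0],[-0.06,-1.47,0]],"fingers":[1,1,1,1,1]}' | grep -E "eef|force"
python3 -m jog '{"angular":[[0,0,0],[0,0,0],[0,0,0]],"travel":[[0.05,-0.23,0],[0.05,-0.23,0],[0.05,-0.23,0]],"fingers":[1,1,1]}' | grep -E "eef|force"
python3 -m jog '{"angular":[[0,0,0],[0,0,0],[0,0,0],[0,0,0],[0,0,0]],"travel":[[0,0,-1],[0,0,-4],[-1,0,-8],[-1,1,-11],[-1,1,-11]],"fingers":[1,1,1,1,1]}' | grep -E "eef|force"
python3 -m jog '{"angular":[[0,0,0],[0,0,0]],"travel":[[0,0,0],[0,0,0]],"fingers":[1,1]}' | grep -E "eef|force"
python3 -c "
from h import *
import pickle
c=camera_model('wrist');im=save('wrist','w5.png');pickle.dump(c,open('w5.pkl','wb'))
b=cv2.imread('pics/w5.png')[0:300,180:480]
cv2.imwrite('pics/c5.png',cv2.resize(b,(600,600),interpolation=2))"
```

```text
eef_pos: [628.1, 169.0, 31.1]
force: [-2.2, 0.5, 10.6]
eef_pos: [633.5, 157.3, 31.4]
force: [-0.1, 4.0, 9.9]
eef_pos: [634.0, 154.5, 31.5]
force: [0.3, 2.1, 9.9]
eef_pos: [640.4, 166.1, 142.3]
force: [0.3, 0.2, -0.4]
eef_pos: [638.2, 163.8, 138.3]
force: [-0.5, 0.5, -0.5]
```

View pics/c5.png

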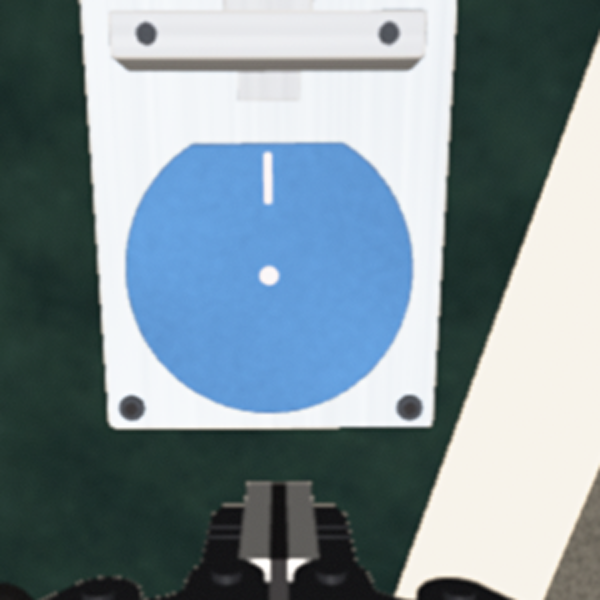

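The flat (193,145)–(345,142) now faces the bar to within about 1°. I'll go behind the post (fixture x≈-132, y=0) at height, then down.

```bash
python3 -c "
from h import *
toolmove([470,113.9,28],3.4166)"
```

```text
t 14.95 pos [638.4 163.9 138.4] rpy [-3.141e+00 -3.000e-03 -2.867e+00] F [-0.3 -0.  -0.4] tool shift cm [17.53 -0.24 11.08] rot deg [-0.  -0.2 -0. ]
```

```bash
python3 -m jog '{"angular":[[0,0,0],[0,0,0],[0,0,0],[0,0,0],[0,0,0]],"travel":[[4.5,-0.1,0],[9,-0.24,0],[13.5,-0.24,0],[17.5,-0.24,0],[17.5,-0.24,0]],"fingers":[1,1,1,1,1]}' | grep -E "eef|force"
python3 -m jog '{"angular":[[0,0,0],[0,0,0],[0,0,0],[0,0,0],[0,0,0]],"travel":[[0,0,0],[0,0,4],[0,0,8],[0,0,11],[0,0,11]],"fingers":[1,1,1,1,1]}' | grep -E "eef|force"
python3 -m jog '{"angular":[[0,0,0],[0,0,0]],"travel":[[0,0,0],[0,0,0]],"fingers":[1,1]}'
python3 -c "
from h import *
toolmove([470,113.9,28],3.4166)"
```

```text
eef_pos: [467.6, 113.3, 139.2]
force: [0.1, 0.2, 0.0]
eef_pos: [471.0, 114.9, 27.7]
force: [-0.3, -0.3, 0.6]
clock: 16.45
eef_pos: [472.6, 115.2, 31.0]
tool_rot: [3.141, 0.003, -2.867]
force: [-0.6, -0.1, -0.6]
width: 0.5
t 16.45 pos [472.6 115.2  31. ] rpy [ 3.141e+00  3.000e-03 -2.867e+00] F [-0.6 -0.1 -0.6] tool shift cm [ 0.29 -0.06  0.3 ] rot deg [ 0.   0.1 -0. ]
```

```bash
python3 -m jog '{"angular":[[0,0,0],[0,0,0],[0,0,0],[0,0,0],[0,0,0]],"travel":[[-0.4,-0.06,0.2],[-0.8,-0.06,0.2],[-1.1,-0.06,0.2],[-1.4,-0.06,0.2],[-1.4,-0.06,0.2]],"fingers":[1,1,1,1,1]}' | grep -E "eef|force"
python3 -m jog '{"angular":[[0,0,0],[0,0,0],[0,0,0],[0,0,0]],"travel":[[-0.3,0,0],[-0.6,0,0],[-0.8,0,0],[-0.8,0,0]],"fingers":[1,1,1,1]}' | grep -E "eef|force"
python3 -c "
from h import *
p=read_state()['eef_pos']-[597,149.7,0];print('fix x,y',p[0]*.9624+p[1]*.2715,-p[0]*.2715+p[1]*.9624)"
```

```text
eef_pos: [484.8, 117.9, 27.7]
force: [-2.1, -1.8, 2.1]
eef_pos: [493.2, 120.4, 27.8]
force: [-1.3, -1.4, -0.1]
fix x,y -107.83414894553563 -0.06176301487347402
```

```bash
python3 -m jog '{"angular":[[0,0,0],[0,0,0],[0,0,0],[0,0,0],[0,0,0]],"travel":[[-0.2,0,0],[-0.4,0,0],[-0.6,0,0],[-0.7,0,0],[-0.7,0,0]],"fingers":[1,1,1,1,1]}' | grep -E "eef|force"
python3 -m jog '{"angular":[[0,0,0],[0,0,0]],"travel":[[-0.1,0,0],[-0.1,0,0]],"fingers":[1,1]}' | grep -E "eef|force"
python3 -c "
from h import *
p=read_state()['eef_pos']-[597,149.7,0];print('fix x,y',p[0]*.9624+p[1]*.2715,-p[0]*.2715+p[1]*.9624)
import pickle
for n in('top','scene'): save(n,n+'6.png')
a=cv2.imread('pics/top6.png')[170:270,236:316];b=cv2.imread('pics/scene6.png')[205:305,230:360]
cv2.imwrite('pics/c6.png',np.hstack([cv2.resize(a,(384,480),interpolation=2),cv2.resize(b,(416,480),interpolation=2)]))"
```

```text
eef_pos: [499.7, 122.2, 27.8]
force: [-1.8, -1.3, 0.4]
eef_pos: [500.5, 122.4, 27.8]
force: [-1.9, -2.2, -0.4]
fix x,y -100.26016075133388 -0.029083020676377913
```

View pics/c6.png

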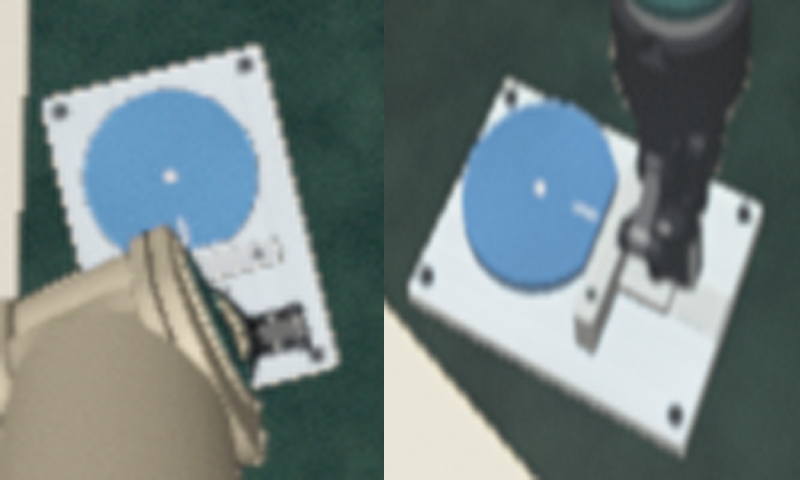

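The bar is close, a few mm from the flat, and parallel. I'll push on in 1 mm steps and watch the force along the slide.

```bash
python3 -m jog '{"angular":[[0,0,0],[0,0,0]],"travel":[[-0.1,0,0],[-0.1,0,0]],"fingers":[1,1]}' | grep -E "eef|force"
python3 -m jog '{"angular":[[0,0,0],[0,0,0]],"travel":[[-0.1,0,0],[-0.1,0,0]],"fingers":[1,1]}' | grep -E "eef|force"
python3 -m jog '{"angular":[[0,0,0],[0,0,0]],"travel":[[-0.1,0,0],[-0.1,0,0]],"fingers":[1,1]}' | grep -E "eef|force"
```

```text
eef_pos: [501.5, 122.7, 27.8]
force: [-1.7, -1.4, 0.8]
eef_pos: [502.5, 123.0, 27.8]
force: [-2.8, -1.3, 0.3]
eef_pos: [503.5, 123.3, 27.8]
force: [-1.7, -2.1, -0.5]
```

```bash
python3 -m jog '{"angular":[[0,0,0],[0,0,0]],"travel":[[-0.1,0,0],[-0.1,0,0]],"fingers":[1,1]}' | grep -E "eef|force"
python3 -m jog '{"angular":[[0,0,0],[0,0,0]],"travel":[[-0.07,0,0],[-0.07,0,0]],"fingers":[1,1]}' | grep -E "eef|force"
```

```text
eef_pos: [504.4, 123.5, 27.8]
force: [-2.0, -1.5, -0.4]
eef_pos: [504.9, 123.7, 27.8]
force: [-1.5, -2.6, -0.1]
```

```bash
python3 -m jog '{"angular":[[0,0,0],[0,0,0]],"travel":[[-0.07,0,0],[-0.07,0,0]],"fingers":[1,1]}' | grep -E "eef|force"
python3 -m jog '{"angular":[[0,0,0],[0,0,0]],"travel":[[-0.07,0,0],[-0.07,0,0]],"fingers":[1,1]}' | grep -E "eef|force"
```

```text
eef_pos: [505.0, 123.7, 27.7]
force: [-3.8, -1.1, 2.2]
eef_pos: [505.2, 123.7, 27.7]
force: [-5.0, -3.1, 2.6]
```

```bash
python3 -m jog '{"angular":[[0,0,0],[0,0,0]],"travel":[[-0.05,0,0],[-0.05,0,0]],"fingers":[1,1]}' | grep -E "eef|force"
```

```text
eef_pos: [505.2, 123.7, 27.7]
force: [-5.2, -2.4, 3.8]
```

Contact: motion has stopped at 5–6 N. I'll raise it gently to about 12 N.

```bash
python3 -m jog '{"angular":[[0,0,0],[0,0,0]],"travel":[[-0.1,0,0],[-0.1,0,0]],"fingers":[1,1]}' | grep -E "eef|force"
python3 -m jog '{"angular":[[0,0,0],[0,0,0]],"travel":[[-0.1,0,0],[-0.1,0,0]],"fingers":[1,1]}' | grep -E "eef|force"
```

```text
eef_pos: [505.4, 123.8, 27.7]
force: [-7.0, -3.9, 5.0]
eef_pos: [505.4, 123.7, 27.7]
force: [-8.8, -3.3, 7.1]
```

```bash
python3 -m jog '{"angular":[[0,0,0],[0,0,0]],"travel":[[-0.1,0,0],[-0.1,0,0]],"fingers":[1,1]}' | grep -E "eef|force"
python3 -m jog '{"angular":[[0,0,0],[0,0,0],[0,0,0]],"travel":[[-0.06,0,0],[-0.1,0,0],[-0.1,0,0]],"fingers":[1,1,1]}' | grep -E "eef|force"
```

```text
eef_pos: [505.5, 123.8, 27.6]
force: [-9.9, -3.5, 8.2]
eef_pos: [505.5, 123.8, 27.6]
force: [-12.3, -3.5, 10.6]
```

12.8 N along the slide. Now I back off straight, lift and look.

```bash
python3 -m jog '{"angular":[[0,0,0],[0,0,0],[0,0,0],[0,0,0],[0,0,0]],"travel":[[0.5,0,0],[1.5,0,0],[2.5,0,0],[2.5,0,0],[2.5,0,0]],"fingers":[1,1,1,1,1]}' | grep -E "eef|force"
python3 -m jog '{"angular":[[0,0,0],[0,0,0],[0,0,0],[0,0,0],[0,0,0]],"travel":[[0,0,-3],[0,0,-7],[0,0,-11],[0,0,-11],[0,0,-11]],"fingers":[1,1,1,1,1]}' | grep -E "eef|force"
python3 -m jog '{"angular":[[0,0,0],[0,0,0],[0,0,0],[0,0,0],[0,0,0]],"travel":[[-4,0,0],[-8,0,0],[-12,0,0],[-15.5,0,0],[-15.5,0,0]],"fingers":[1,1,1,1,1]}' | grep -E "eef|force"
python3 -m jog '{"angular":[[0,0,0],[0,0,0]],"travel":[[0,0,0],[0,0,0]],"fingers":[1,1]}' | grep -E "clock|eef|force"
python3 -c "
from h import *
import pickle
c=camera_model('wrist');im=save('wrist','w7.png');pickle.dump(c,open('w7.pkl','wb'))
b=cv2.imread('pics/w7.png')[0:300,180:480]
cv2.imwrite('pics/c7.png',cv2.resize(b,(600,600),interpolation=2))"
```

```text
eef_pos: [487.3, 118.9, 27.9]
force: [-0.5, -0.7, -0.4]
eef_pos: [486.6, 118.5, 137.6]
force: [-0.3, -0.6, -0.7]
eef_pos: [637.1, 161.2, 135.4]
force: [-0.6, -0.2, -0.9]
clock: 23.8
eef_pos: [634.4, 160.3, 137.1]
force: [-0.2, -0.4, 0.3]
```

View pics/c7.png

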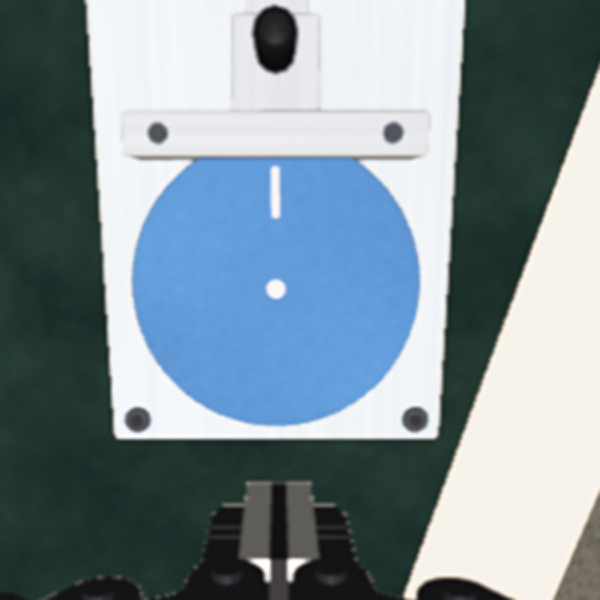

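The bar front sits on the flat along its whole length, from (193,158) to (360,158), and the line at (276,168)→(276,218) is square. A quick numeric check before handing in.

Run:
```python
from h import *
import pickle
c=pickle.load(open('w7.pkl','rb'))
P=lambda x,y,z:onz('wrist',(x/2+180,y/2),z,c)[:2]
a,b=P(157.5,132.5,36),P(393,132.5,36);S=P(276,289,33.3);y=b-a;fx=np.array([y[1],-y[0]])/np.hypot(*y)
L=S-P(275.7,168,33.3)
print("bar yaw",np.arctan2(fx[1],fx[0]),"line yaw",np.arctan2(L[1],L[0]),"front face x from spindle",((a+b)/2-S)@fx+7)
finish_job()
```

```text
bar yaw 0.2759485803543067 line yaw 0.2775939331814272 front face x from spindle -43.6245106419631
the job is handed in; nothing more can be done
```

The disc's flat now lies flush against the bar and the job is handed in, at about 24 s on the robot's clock. No verdict was reported.

- **Turning the disc:** I pressed a fingertip on the top with about 7–11 N, having found it by touch at about 33.3 mm. The first arc slipped and left the flat about 24° short. A second short arc brought it to within about 1° of facing the bar.
- **Sliding the bar:** I pushed the post from behind with the shut fingers until the bar met the flat. I then raised the push to 12.8 N along the slide to square the flat, backed off and lifted clear.
- **Final checks from the wrist camera:**
  - Bar yaw was 0.276 rad and disc line yaw 0.278 rad, so they are parallel within about 0.002 rad.
  - The bar's front face is 43.6 mm from the spindle against a nominal 43.3 mm, which is within the camera's accuracy.
  - The robot was clear of everything, with force readings near zero.
- **Not checked:** I did not re-measure the loupe, bottle, box and tweezers at the end; none of my moves went near them.

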